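Snap a relay module into its housing with a hand pusher

TASK

Set the relay module loosely into the pocket of the grey housing, then take the aluminium pusher and press the module straight down with it until both spring catches click over its carrier plate and it stays home. Do the pressing with the pusher only, not with the fingers, and keep it gentle: the module cracks at about 22 newtons. Finally stand the pusher upright on the bench, clear of the housing, and leave the other things where they are.

Things in the scene. Friction and masses are not known exactly. Their poses are not given: they have to be found in the camera images.
- module_mid (a point): Relay module, loose, about 60 g, 23 mm tall, lying flat: grey carrier plate 54 (x) x 40 (y) x 5 mm, black block 30 (x) x 22 (y) x 18 mm centred on top. Grip the block by its upper half, across the 22 mm (y), so the fingers stay above the rim. A half turn about z makes no difference. Point: its centre, 11.5 mm above its underside; z up.
- pusher_mid (a point): Aluminium hand pusher, loose, about 180 g, standing: flat round foot 32 mm across, 18 mm tall, then a square stem 24 x 24 mm (faces square to x and y) up to 80 mm. Grip the stem with the fingertips just above the foot. Stands left or right of the housing, the module on the other side. Point: on its axis, 40 mm above its underside; z up.
- mouth (a point): Centre of the pocket's mouth at rim height, 55 mm above the bench, in the top of the fixed grey housing (100 x 86 mm). x is along the pocket's long side; pocket 57 (x) x 43 (y) mm, 1.5 mm play round the plate, top 4 mm of the walls sloped out as a lead-in. Set in loosely, the module rests on two light side springs with its underside about 6 mm below the rim; home, it is 24 mm (19 to 29) below.
- housing: The same fixed housing; origin under its centre, at bench height, axes as the mouth's. Feet reach 67 mm out along x, 5 mm high. Its inner socket (catches and pad) sits up to 4.5 mm higher or lower from unit to unit, unmeasured, so how deep home is must be felt. At the bottom a stiff rubber pad, 9 N/mm, meets the plate just before the click; the force then climbs: 12 to 16 N is home.
- catch_a (a joint): Steel spring catch with a sloped top at the pocket's -x end: how far it is pushed back, m. 0: sprung fully in (pocket empty, or plate home beneath it); 0.003: plate passing. Way down: the side springs give at 2 to 6 N, the two slopes peak at 4 to 8 N, it slides easily for some 6 mm, then both catches click over the plate at 2 to 7 N as it meets the pad. Before that it is not held.
- catch_b (a joint): The like spring catch at the pocket's +x end: how far it is pushed back, in m; 0 is sprung fully in, about 0.003 while the plate is passing.
- speaker: Bystander, leave alone: small round loudspeaker, 54 mm across, 24 mm high; origin under its centre
- relay_a: Bystander, leave alone: loose black relay, 29 x 13 x 16 mm; origin under its centre
- relay_b: Bystander, leave alone: loose black relay, 29 x 13 x 16 mm; origin under its centre
- solder_reel: Bystander, leave alone: white reel, 56 mm across, 34 mm high; origin under its centre
- driver: Bystander, leave alone: screwdriver lying down, 170 mm long; origin under its centre
- board: Bystander, leave alone: small circuit board, 45 x 32 mm, 18 mm high; origin under its centre
- flux_jar: Bystander, leave alone: small jar, 44 mm across, 45 mm high; origin under its centre
Things that resemble listed ones, but are neither listed nor needed, are in the scene too. What is shaped like the part that bears module_mid but pink is not meant. Leave any green look-alike of the part that bears pusher_mid alone.

How it is judged (in metres and radians):
On the way, in this order (a step that is already met when the one before it is completed fails the run):
1. the module rests loosely in the mouth of the pocket, let go of (z of module_mid in the frame of mouth between -0.0059 and 0.01 m and horizontal distance between module_mid and mouth below 0.005 m and angle between module_mid's own z axis and vertical below 0.12 rad and contact force between the fingers and module below 0.1 N), for 0.2 s.
2. the module is home under both catches while the pusher presses on it (z of module_mid in the frame of mouth below -0.0059 m and horizontal distance between module_mid and mouth below 0.004 m and angle between module_mid's own z axis and vertical below 0.07 rad and value of joint each of catch_a, catch_b below 0.0015 m and contact force between pusher and module above 4 N), for 0.02 s.
At the end, for the whole second after the job is handed in: Module level (0.07 rad) in the pocket, centred within 4 mm, its centre at least 5.9 mm below the rim, both catches sprung back in (pushed back under 1.5 mm); pusher upright (0.08 rad) on the bench, its axis over 80 mm from the pocket centre; both at rest (z of module_mid in the frame of mouth below -0.0059 m and horizontal distance between module_mid and mouth below 0.004 m and angle between module_mid's own z axis and vertical below 0.07 rad and value of joint each of catch_a, catch_b below 0.0015 m and linear speed of each of module, pusher below 0.01 m/s and angle between pusher_mid's own z axis and vertical below 0.08 rad and height (world z) of pusher_mid between 0.035 and 0.045 m and horizontal distance between pusher_mid and mouth above 0.08 m); the robot touches nothing.
It fails at once if the pusher presses on the module with more than 22 N (contact force between pusher and module above 22 N).
It fails at once if the fingers push the module down past its loose resting height, or touch it there (contact force between the fingers and module above 1 N and z of module_mid in the frame of mouth below -0.0059 m and horizontal distance between module_mid and mouth below 0.02 m).
It fails at once if another thing on the bench is shifted by more than 25 mm (distance of any of speaker, relay_a, relay_b, solder_reel, driver, board, flux_jar from where it was at the start of the episode above 0.025 m).
It also fails if it takes over 67 s, if anything falls off the work surface, if the arm or the gripper's body presses on something with over 40 N, if the wrist force passes 120 N, or if a joint passes its speed limit or range.

ROBOT

A 6-joint arm with a two-finger parallel gripper is mounted at the origin on the work surface. World frame = base frame: x ahead of the robot, y to its left, z up, the work surface at z = 0. Lengths are in mm, angles in degrees, forces in N, time in s.
With the tool pointing down it reaches from about 350 to 850 mm from the base axis. Payload 8.1 kg.
Tool frame: the origin (TCP) lies at the centre of the arm's flange, where the gripper is bolted on; the fingertips stand 173 mm ahead of it and the grasp point (between the pads) lies 155 mm ahead of it; z points along the fingers, y is the line along which they close (so a half turn about z gives the same grasp; the last joint's range is limited). The gripper opens to 85 mm and grips with 20 to 120 N. Pads are 22 mm wide; open, the fingers measure 114 mm over their backs; the gripper's body (76 mm by 85 mm) begins 54 mm behind the grasp point. The pads swing forward as they close: fully open they stand 13 mm farther back than shut.
Start: joints at [60.424, 7.471, 85.268, -0, 87.261, -4.893], TCP at [250.539, 545.194, 404.692] pointing down, gripper open.
Joint ranges: [-169.43, 169.43], [-51.17, 129.36], [1.28, 143.12], [-76.62, 256.62], [0, 156.53], [-152.29, 152.29]. Speed limits (degrees/s): [136.94, 136.94, 159.86, 180, 180, 180].

INTERFACE

Orientations are given as [roll, pitch, yaw] about the fixed x, y, z axes, in that order (R = Rz(yaw) Ry(pitch) Rx(roll)).
In Python, from bench import * gives the robot as it stands.
- The arm moves only by the shell command python3 -m jog 'ROWS' [FORCE]. ROWS is text: rows parted by semicolons, each of 7 numbers parted by spaces: the shift along the tool's x, y, z scaled (see below), then the turn, a rotation vector about the tool's x, y, z scaled (see below), then the closure, from -1 (fully open) to 1 (shut). In form: tx ty tz wx wy wz hand; .... A call has 1 to 5 rows; each row shifts and turns the commanded pose from where the row before left it, along the tool's axes as they then stand; what a row does not reach is not made up. The controller multiplies each number of a shift by 0.1 m and each number of a turn by 60 degrees. A row lasts 1/8 s, in which the tool goes at most 62.5 mm and 10.7 degrees, less where a joint would pass 70% of its speed; a pose out of reach is approached as far as the arm can. A call with a number of a shift or a turn outside -1 to 1 is refused whole. A call with a gripper value outside its range is refused whole. The fingers move at their own pace and stop on an object; FORCE is the grip in N (left out, the last holds). Time passes only in rows, so rows that do not move let the fingers close. It gives the time, the measured TCP pose, the force, the opening and the grip force at its end, in the units of the state.
- sense(): the state, without advancing time (a new reading comes with each control period).
- snapshot(name): name is "side" or "top"; returns a dict with "img" (420x560x3 uint8, red, green, blue), "fx", "fy", "cx", "cy" (pixels), "extrinsics" (4x4, takes a point from camera to world coordinates). Camera axes: x right, y down, z forward; pixel columns grow to the right and rows downward; lengths in mm; the calibration is good to about 2 mm. A picture is of the moment at which its call begins. There is no depth.
- hand_in(): hands the job in; it is judged then, once.
The state is a dict: "time": time; "joint_pos": joint angles; "qd": joint speeds; "joint_efforts": joint torques, N m; "tool_pos": TCP position; "tcp_rot": TCP orientation; "ft_force": force on the tool from outside, world axes, zero at the start; "wrist_torque": the same for the moment, N m; "finger_gap": finger opening in mm; "grip_force": force on a finger pad.
Only numpy, scipy, OpenCV 4.12 (cv2) and the standard library are available. Lean on these libraries where they do the work, as an engineer would, in place of code of your own. Each camera call takes 0.05 s, during which the arm holds its last target. There are 200 camera calls.

## Working session

There is one attempt and no reset: what is moved stays moved. The work goes in short steps, Python scripts to look and compute and a shell command to move; the robot and the scene stay as the last step left them, time stands still between calls to the robot, and variables do not carry over. Pictures are saved under pics/ and viewed, at most 10 in all, crops included, and the job is handed in when it is done.

```bash
mkdir -p pics; python3 - <<'E'
from bench import *
import cv2,numpy as np
for n in("top","side"):
    s=snapshot(n); cv2.imwrite(f"pics/{n}0.png",s["img"][:,:,::-1]); print(n,s["fx"],s["fy"],s["cx"],s["cy"],np.round(s["extrinsics"],3).tolist())
st=sense();print(st["time"],st["tool_pos"],st["tcp_rot"],st["ft_force"],st["finger_gap"])
E
```

```text
top 486.6103385214207 486.6103385214207 272.454611313342 213.97933914133012 [[-0.012, -0.994, 0.105, 423.869], [-1.0, 0.012, -0.008, 29.428], [0.007, -0.105, -0.994, 1024.138], [0.0, 0.0, 0.0, 1.0]]
side 468.5362802423819 468.5362802423819 289.78568870063503 205.36983983853617 [[0.775, -0.413, 0.478, 88.246], [-0.632, -0.492, 0.599, -541.794], [-0.012, -0.766, -0.643, 686.663], [0.0, 0.0, 0.0, 1.0]]
0.1 [250.4041604  545.02092521 403.74105157] [-1.79904611e+02 -9.71440671e-03  1.55319722e+02] [0.64590679 0.03789682 0.64941294] 85.66982018835058
```

View pics/top0.png

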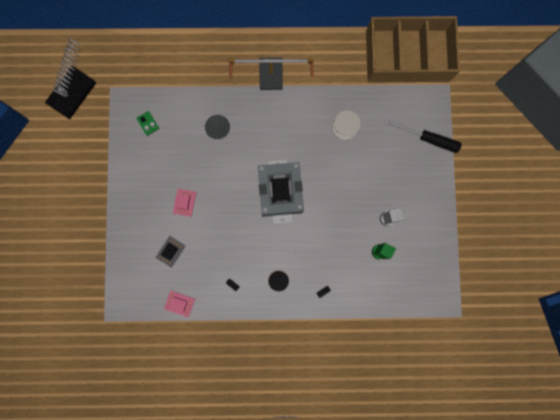

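View pics/side0.png

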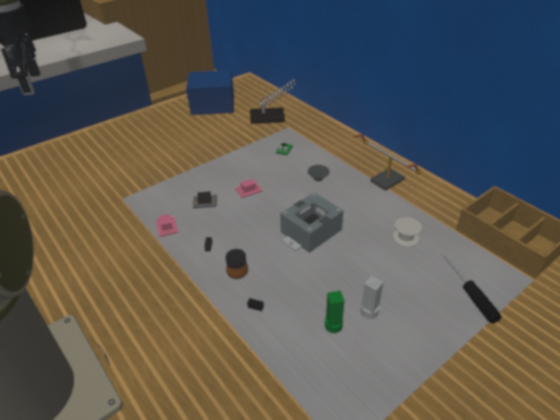

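Top view: the housing is at (281,189). The module candidates are grey plate with black block (171,251), and pink plates (185,203) and (180,303). The grey one is meant, as pink is excluded. The pusher candidates are aluminium (391,217) and green (384,251). The aluminium one is meant. I'll confirm both in one enlarged crop.

```bash
cat > h.py <<'E'
from bench import *
import cv2,numpy as np
def ray(s,u,v):
    E=np.array(s["extrinsics"]);d=E[:3,:3]@np.array([(u-s["cx"])/s["fx"],(v-s["cy"])/s["fy"],1]);return E[:3,3],d
def onz(s,u,v,z):
    o,d=ray(s,u,v);return o+d*(z-o[2])/d[2]
def proj(s,p):
    E=np.array(s["extrinsics"]);c=E[:3,:3].T@(np.array(p)-E[:3,3]);return s["fx"]*c[0]/c[2]+s["cx"],s["fy"]*c[1]/c[2]+s["cy"]
def crop(s,u,v,r=28,k=7):
    return cv2.resize(s["img"][v-r:v+r,u-r:u+r,::-1],None,fx=k,fy=k,interpolation=cv2.INTER_CUBIC)
E
python3 - <<'E'
from h import *
s=snapshot("top");d=snapshot("side")
a=np.hstack([crop(s,171,251,22,6),crop(s,281,189,32,6)[60:324,60:324] if 0 else cv2.resize(crop(s,281,189,33,6),(264,264)),crop(s,391,217,22,6)])
b=np.hstack([crop(d,205,200,22,6),cv2.resize(crop(d,311,221,33,6),(264,264)),crop(d,372,297,22,6)])
cv2.imwrite("pics/c1.png",np.clip(np.vstack([a,b])*1.6,0,255).astype(np.uint8))
E
```

```text
(no output)
```

View pics/c1.png

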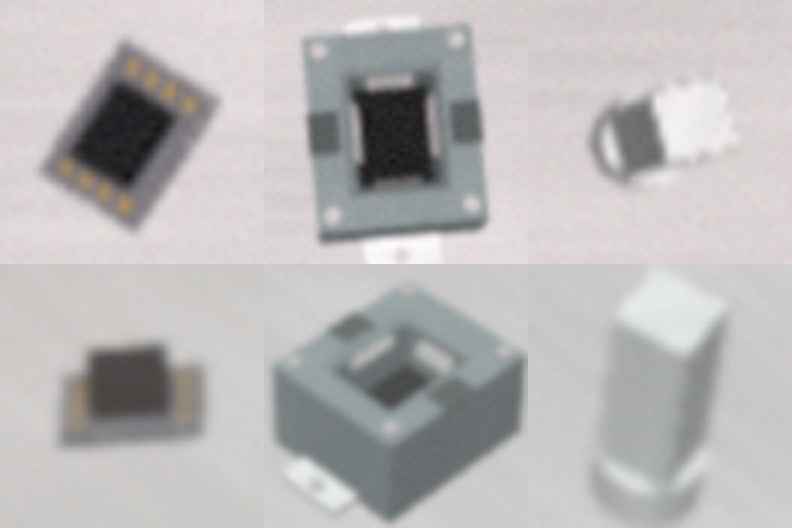

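The grey module, the housing and the aluminium pusher are confirmed. The feet lie along the image vertical, so housing x runs roughly along world x. Next I'll measure all three.

```bash
python3 - <<'E'
from h import *
s=snapshot("top");d=snapshot("side");K=6
def up(s,u,v,r=24):
    return cv2.resize(s["img"][v-r:v+r,u-r:u+r],None,fx=K,fy=K,interpolation=cv2.INTER_CUBIC).astype(int),u-r,v-r
def full(p,o): return (np.array(p)+.5)/K-.5+np.array(o)
# module top view: plate outline & block
im,ou,ov=up(s,171,251); g=im.mean(2)
print("bg",np.median(g),"plate",np.percentile(g,10))
for nm,th in(("plate",0.78*np.median(g)),("block",0.28*np.median(g))):
    m=(g<th).astype(np.uint8);c=max(cv2.findContours(m,0,1)[0],key=cv2.contourArea)
    b=cv2.boxPoints(cv2.minAreaRect(c));z=5 if nm=="plate" else 20
    P=np.array([onz(s,*full(p,(ou,ov)),z) for p in b])[:,:2]
    e=[P[1]-P[0],P[2]-P[1]];print(nm,P.mean(0),[(np.linalg.norm(x),np.degrees(np.arctan2(x[1],x[0]))%180) for x in e])
# housing screws
tops=[(318,50),(457,38),(472,203),(333,216)]
W=[]
for p in tops:
    u=281-33+(p[0]-264)/4;v=189-33+p[1]/4
    W.append(onz(s,u,v,55)[:2])
W=np.array(W);print("screws top",W.round(1).tolist(),W.mean(0)); 
for a,b in((0,3),(1,2),(0,1),(3,2)):
    x=W[a]-W[b];print(np.linalg.norm(x),np.degrees(np.arctan2(x[1],x[0])))
sid=[(408,290),(506,352),(390,430),(292,363)]
V=np.array([onz(d,311-33+(p[0]-264)/4,221-33+(p[1]-264)/4,55)[:2] for p in sid]);print("screws side",V.round(1).tolist(),V.mean(0))
# dark pocket bottom / outline of top
# pusher top face
im,ou,ov=up(s,391,217);g=im.mean(2);bg=np.median(g);m=((g>1.1*bg)).astype(np.uint8)
c=max(cv2.findContours(m,0,1)[0],key=cv2.contourArea);r=cv2.minAreaRect(c)
b=cv2.boxPoints(r);P=np.array([onz(s,*full(p,(ou,ov)),80)[:2] for p in b]);print("pusher",P.round(1).tolist(),P.mean(0))
tp=[(655,270),(728,308),(688,355),(615,318)]
V=np.array([onz(d,372-22+(p[0]-528)/6,297-22+(p[1]-264)/6,80)[:2] for p in tp]);print("pusher side",V.round(1).tolist(),V.mean(0))
tp=[(68,382),(205,365),(205,435),(62,445)]
V=np.array([onz(d,205-22+p[0]/6,200-22+(p[1]-264)/6,z)[:2] for p,z in zip(tp,(5,5,0,0))]);print("mod side",V.round(1).tolist())
b=[(90,350),(165,344)]
E
```

```text
bg 135.0 plate 72.0
plate [455.98221021 235.18586352] [(np.float64(54.14986838921118), np.float64(147.54598214353533)), (np.float64(41.698002681376444), np.float64(56.879584039907016))]
block [455.81874204 234.28975279] [(np.float64(29.1269972071003), np.float64(146.88944613249993)), (np.float64(22.774943982040373), np.float64(56.32302745232738))]
screws top [[619.1, 42.2], [624.5, -28.2], [540.3, -34.3], [534.5, 35.5]] [579.59629735   3.79443289]
84.81910177253518 4.509333605774386
84.41631094302305 4.111804602355262
70.61821578742963 94.38556349519084
70.03281368956824 94.71572604759052
screws side [[621.5, 41.2], [626.3, -29.9], [541.4, -36.0], [536.0, 34.5]] [581.28505445   2.45096962]
pusher [[527.8, -208.5], [531.7, -228.7], [511.8, -232.0], [507.9, -211.9]] [ 519.78858005 -220.28595755]
pusher side [[527.7, -211.0], [533.0, -233.7], [512.0, -238.1], [506.1, -216.0]] [ 519.69333589 -224.71563124]
mod side [[443.8, 257.0], [490.1, 231.7], [470.1, 201.2], [425.3, 231.1]]
```

```bash
cat >> h.py <<'E'
def to(x,y,z,yaw=None):
    st=sense();R=cv2.Rodrigues(np.zeros(3))[0]
    from scipy.spatial.transform import Rotation as Q
    T=Q.from_euler("xyz",st["tcp_rot"],degrees=True);p=np.array(st["tool_pos"])
    t=T.inv().apply(np.array([x,y,z])-p)/100
    w=np.zeros(3) if yaw is None else np.degrees((T.inv()*Q.from_euler("xyz",[180,0,yaw],degrees=True)).as_rotvec())/60
    print("t",st["time"],"pos",p.round(1),np.round(st["tcp_rot"],1),"F",np.round(st["ft_force"],2),"gap",round(st["finger_gap"],1),"grip",np.round(st["grip_force"],1),"| shift",t.round(3),"turn",w.round(3))
E
R='-0.317 -0.196 0.144 0 0 0 0'
python3 -m jog '-0.317 -0.196 0.144 0 0 0 0;-0.317 -0.196 0.144 0 0 0 0;-0.317 -0.196 0.144 0 0 0 0;-0.317 -0.196 0.144 0 0 0 0;-0.317 -0.196 0.144 0 0 0 0'
python3 -m jog '-0.317 -0.196 0.144 0 0 0 0;-0.317 -0.196 0.144 0 0 0 0;-0.317 -0.196 0.144 0 0 0 0;-0.317 -0.196 0.144 0 0 0 0;-0.317 -0.196 0.144 0 0 0.138 0'
python3 -m jog '0 0 0 0 0 0 0;0 0 0 0 0 0 0'
python3 -c "
from h import *
to(456,234.5,186,147)"
```

```text
time: 0.92
tool_pos: [354.1, 388.9, 332.3]
tcp_rot: [180.0, 0.0, 155.3]
ft_force: [0.4, -0.3, -0.3]
finger_gap: 42.5
grip_force: 0.0
time: 1.55
tool_pos: [457.3, 233.6, 260.4]
tcp_rot: [180.0, 0.0, 146.9]
ft_force: [-0.7, -0.0, -0.3]
finger_gap: 42.6
grip_force: 0.0
time: 1.8
tool_pos: [456.7, 234.9, 260.9]
tcp_rot: [180.0, -0.0, 147.1]
ft_force: [-0.4, -0.2, 0.4]
finger_gap: 42.6
grip_force: 0.0
t 1.8 pos [456.7 234.9 260.9] [180.   -0.  147.1] F [-0.42 -0.24  0.38] gap 42.6 grip 0.0 | shift [ 0.003 -0.007  0.749] turn [ 0.    -0.     0.001]
```

```bash

python3 -m jog '0 0 0.25 0 0 0 0;0 0 0.25 0 0 0 0;0 0 0.15 0 0 0 0;0 0 0.09 0 0 0 0;0 0 0 0 0 0 0' 25
python3 -m jog '0 0 0 0 0 0 0.3;0 0 0 0 0 0 0.6;0 0 0 0 0 0 0.8;0 0 0 0 0 0 0.8;0 0 0 0 0 0 0.8' 25
python3 - <<'E'
from h import *
to(456,234.5,186,147)
s=snapshot("top");d=snapshot("side")
cv2.imwrite("pics/g1.png",np.hstack([crop(s,171,251,30,6),crop(d,205,200,30,6)]))
E
```

```text
time: 2.42
tool_pos: [456.5, 235.0, 186.5]
tcp_rot: [-180.0, -0.0, 147.1]
ft_force: [-0.6, -0.5, 1.4]
finger_gap: 43.0
grip_force: 0.0
time: 3.05
tool_pos: [457.3, 234.9, 187.8]
tcp_rot: [179.9, 0.1, 147.0]
ft_force: [-0.4, 0.5, 6.4]
finger_gap: 21.0
grip_force: 26.7
t 3.05 pos [457.3 234.9 187.8] [1.799e+02 1.000e-01 1.470e+02] F [-0.36  0.53  6.39] gap 21.0 grip 26.7 | shift [ 0.009 -0.011  0.018] turn [0.002 0.001 0.001]
```

View pics/g1.png

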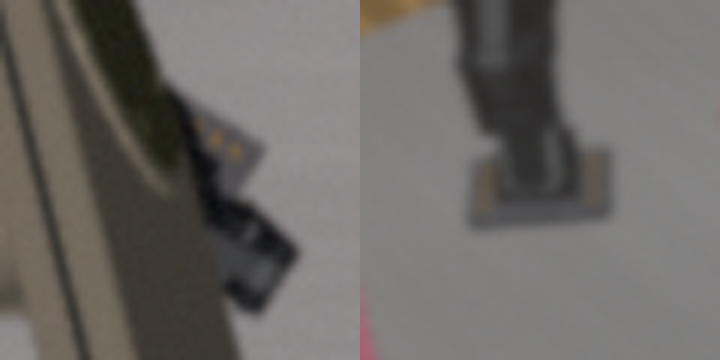

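The wrist force of 6.4 N and the picture show the fingertips sitting on the plate: they are about 182 mm ahead of the flange at this opening. I'll regrip about 9 mm higher.

```bash

python3 -m jog '0 0 0 0 0 0 0.2;0 0 -0.03 0 0 0 0.2;0 0 -0.06 0 0 0 0.2;0 0 0 0 0 0 0.2;0 0 0 0 0 0 0.2' 25
python3 -m jog '0 0 0 0 0 0 0.4;0 0 0 0 0 0 0.6;0 0 0 0 0 0 0.8;0 0 0 0 0 0 0.8;0 0 0 0 0 0 0.8' 25
python3 -c "
from h import *
to(580.3,3.1,290,184.4)"
```

```text
time: 3.78
tool_pos: [456.8, 234.7, 195.8]
tcp_rot: [180.0, 0.0, 147.0]
ft_force: [-0.5, 0.6, 0.0]
finger_gap: 34.4
grip_force: 0.0
time: 4.4
tool_pos: [456.7, 234.7, 195.7]
tcp_rot: [-180.0, -0.0, 147.0]
ft_force: [-0.6, -0.1, 1.9]
finger_gap: 19.5
grip_force: 24.5
t 4.4 pos [456.7 234.7 195.7] [-180.   -0.  147.] F [-0.6  -0.06  1.93] gap 19.5 grip 24.5 | shift [-2.297 -1.271 -0.943] turn [-0.    -0.    -0.623]
```

```bash

python3 -m jog '0 0 -0.1 0 0 0 0.8;0 0 -0.28 0 0 0 0.8;0 0 -0.28 0 0 0 0.8;0 0 -0.28 0 0 0 0.8;0 0 0 0 0 0 0.8' 25
python3 -m jog '-0.383 -0.212 0 0 0 0 0.8;-0.383 -0.212 0 0 0 0 0.8;-0.383 -0.212 0 0 0 0 0.8;-0.383 -0.212 0 0 0 0 0.8;-0.383 -0.212 0 0 0 0 0.8'
python3 -m jog '-0.383 -0.212 0 0 0 0 0.8;0 0 0 0 0 -0.156 0.8;0 0 0 0 0 -0.156 0.8;0 0 0 0 0 -0.156 0.8;0 0 0 0 0 -0.156 0.8'
python3 -m jog '0 0 0 0 0 0 0.8;0 0 0 0 0 0 0.8'
python3 - <<'E'
from h import *
to(580.3,3.1,290,184.4)
d=snapshot("side");s=snapshot("top")
print(proj(d,(580,3,100)),proj(s,(580,3,100)))
cv2.imwrite("pics/g2.png",np.hstack([crop(s,281,180,33,6),crop(d,311,205,33,6)]))
E
```

```text
time: 5.03
tool_pos: [457.9, 235.2, 293.0]
tcp_rot: [179.7, 0.2, 147.0]
ft_force: [0.4, -0.1, 0.1]
finger_gap: 19.4
grip_force: 24.5
time: 5.65
tool_pos: [559.8, 40.3, 288.4]
tcp_rot: [-180.0, -0.1, 147.0]
ft_force: [0.7, 0.4, -0.0]
finger_gap: 19.4
grip_force: 24.5
time: 6.28
tool_pos: [579.9, 2.9, 288.2]
tcp_rot: [180.0, -0.1, -175.2]
ft_force: [0.1, -0.8, -0.0]
finger_gap: 19.5
grip_force: 24.5
time: 6.52
tool_pos: [580.1, 3.0, 289.0]
tcp_rot: [180.0, -0.1, -175.7]
ft_force: [-0.1, 1.3, -1.2]
finger_gap: 19.5
grip_force: 24.5
t 6.525 pos [580.1   3.  289. ] [ 1.800e+02 -1.000e-01 -1.757e+02] F [-0.06  1.31 -1.2 ] gap 19.5 grip 24.5 | shift [-0.002  0.001 -0.01 ] turn [ 0.    -0.001 -0.002]
(np.float64(311.5759933394484), np.float64(194.4042144779904)) (np.float64(281.7276920459123), np.float64(183.65631451772487))
```

View pics/g2.png

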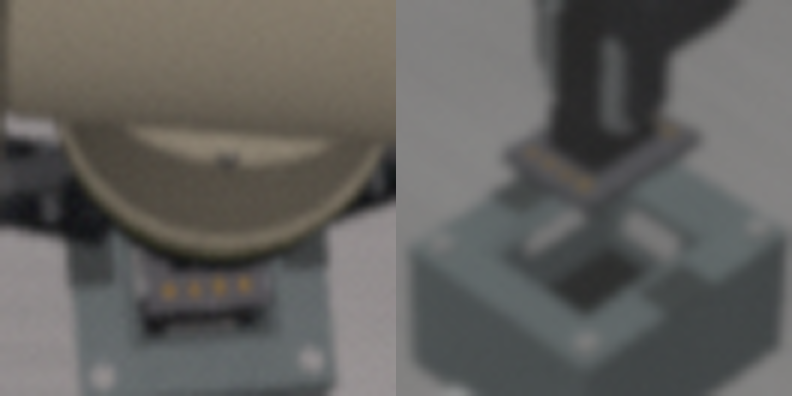

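```bash
python3 - <<'E'
from h import *
d=snapshot("side");s=snapshot("top")
L,F,R=[onz(d,278+(u-396)/6,172+v/6,98)[:2] for u,v in((505,157),(592,192),(703,136))]
print(L,F,R,"centre",(L+R)/2, np.linalg.norm(L-F),np.linalg.norm(R-F),np.degrees(np.arctan2(*(L-F)[::-1])),np.degrees(np.arctan2(*(R-F)[::-1])))
A,B=[onz(s,248+u/6,147+v/6,98)[:2] for u,v in((143,313),(271,306))]
a=np.radians(4.4);m=(A+B)/2;print(A,B,"centre top",m+27*np.array([np.cos(a),np.sin(a)]))
E
```

```text
[550.30813477  15.58094881] [560.45632654 -16.63491878] [608.11017377 -18.4860818 ] centre [579.20915427  -1.4525665 ] 33.77644032049895 47.689788846113046 107.48474037603805 -2.224595330866395
[550.40661996  22.37661628] [552.20047116 -18.63453371] centre top [578.22396987   3.94245505]
```

```bash

python3 -m jog '-0.007 0 0.15 0 0 0 0.8;0 0 0.12 0 0 0 0.8;0 0 0.07 0 0 0 0.8;0 0 0 0 0 0 0.8'
python3 - <<'E'
from h import *
to(580.3,3.1,246,184.4)
d=snapshot("side");s=snapshot("top")
cv2.imwrite("pics/g3.png",np.hstack([np.clip(crop(s,281,189,30,8)[:,40:440]*1.6,0,255).astype(np.uint8),np.clip(crop(d,311,215,25,8)*1.6,0,255).astype(np.uint8).repeat(1,0)[:480] if 0 else np.clip(crop(d,311,212,30,8)[:,40:440]*1.6,0,255).astype(np.uint8)]))
E
```

```text
time: 7.22
tool_pos: [580.5, 3.1, 254.4]
tcp_rot: [180.0, -0.1, -175.5]
ft_force: [0.4, -0.2, -0.3]
finger_gap: 19.4
grip_force: 24.5
t 7.225 pos [580.5   3.1 254.4] [ 1.800e+02 -1.000e-01 -1.755e+02] F [ 0.39 -0.22 -0.28] gap 19.4 grip 24.5 | shift [0.002 0.    0.084] turn [ 0.    -0.002  0.001]
```

View pics/g3.png

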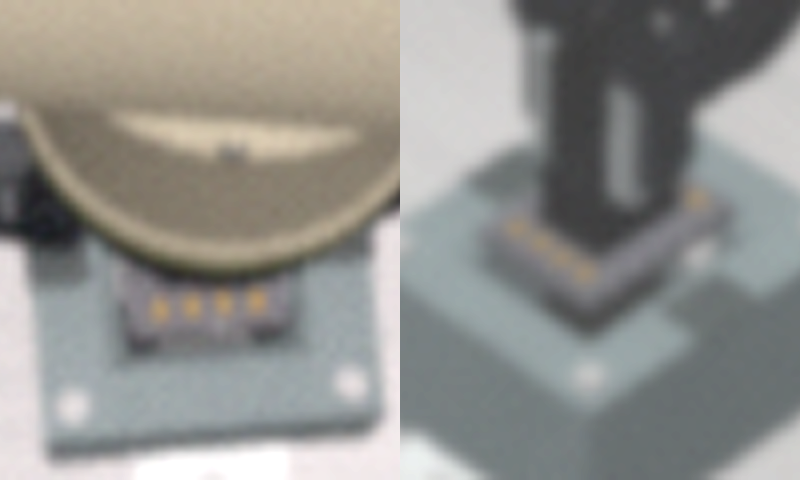

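```bash
python3 - <<'E'
from h import *
d=snapshot("side");s=snapshot("top")
t=lambda u,v,z:onz(s,256+u/8,159+v/8,z)[:2]
A,B=t(72,407,55),t(350,383,55);print("screwmid",(A+B)/2,np.linalg.norm(A-B)); a=np.radians(4.4);e=np.array([np.cos(a),np.sin(a)])
print("centre from screws",(A+B)/2+42.3*e)
C,D=t(127,330,64),t(298,318,64);print("plate",C,D,np.linalg.norm(C-D),"centre",(C+D)/2+27*e)
f=lambda u,v,z:onz(d,286+(u-400)/8,182+v/8,z)[:2]
print("side screw front",f(590,376,55), "plate front corner (top z64)",f(588,290,64),"(bottom z59)",f(588,312,59))
n=np.array([-e[1],e[0]])
print("expected plate front corner rel screw", 42.3*e-27*e+35.2*n-20*n)
E
```

```text
screwmid [537.41296308   1.11644681] 69.98493541801545
centre from screws [579.5882945   4.3616617]
plate [552.87624744  22.0614849 ] [555.40291125 -20.53955279] 42.675900019542006 centre [581.06000365   2.83237981]
side screw front [542.7418499 -35.2230852] plate front corner (top z64) [556.63298875 -18.31989769] (bottom z59) [554.94129488 -20.37583221]
expected plate front corner rel screw [14.08877788 16.32900296]
```

Side view: the plate's front corner sits (13.9, 16.9) mm from the front screw, against (14.1, 16.3) expected, so it is centred within about 1 mm. Lowering.

```bash

python3 -m jog '0 0 0.03 0 0 0 0.8;0 0 0.02 0 0 0 0.8;0 0 0.01 0 0 0 0.8;0 0 0 0 0 0 0.8' 
python3 -m jog '0 0 0.01 0 0 0 0.8;0 0 0.01 0 0 0 0.8;0 0 0 0 0 0 0.8'
```

```text
time: 7.92
tool_pos: [581.0, 3.0, 249.5]
tcp_rot: [180.0, -0.0, -175.5]
ft_force: [-0.9, 0.6, -0.8]
finger_gap: 19.3
grip_force: 24.5
time: 8.3
tool_pos: [581.0, 3.0, 247.6]
tcp_rot: [180.0, -0.0, -175.5]
ft_force: [0.6, 0.1, -0.6]
finger_gap: 19.3
grip_force: 24.5
```

```bash

python3 -m jog '0 0 0.01 0 0 0 0.8;0 0 0.01 0 0 0 0.8;0 0 0 0 0 0 0.8;0 0 0 0 0 0 0.8'
```

```text
time: 8.8
tool_pos: [581.0, 3.0, 245.7]
tcp_rot: [-180.0, -0.0, -175.5]
ft_force: [-1.0, -0.0, 0.1]
finger_gap: 19.6
grip_force: 24.5
```

```bash

python3 -m jog '0 0 0 0 0 0 0.3;0 0 0 0 0 0 0.2;0 0 0 0 0 0 0.2;0 0 0 0 0 0 0.2'
python3 -m jog '0 0 -0.15 0 0 0 0.2;0 0 -0.4 0 0 0 0;0 0 -0.4 0 0 0 -0.4;0 0 -0.1 0 0 0 -0.4;0 0 0 0 0 0 -0.4'
python3 -c "
from h import *
to(520,-222,350,190.5)"
```

```text
time: 9.3
tool_pos: [581.1, 3.0, 245.8]
tcp_rot: [-180.0, 0.0, -175.5]
ft_force: [0.9, 0.1, -0.4]
finger_gap: 34.3
grip_force: 0.0
time: 9.93
tool_pos: [581.3, 3.0, 352.2]
tcp_rot: [-180.0, 0.1, -175.5]
ft_force: [0.3, 0.0, -0.9]
finger_gap: 59.8
grip_force: 0.0
t 9.925 pos [581.3   3.  352.2] [-1.800e+02  1.000e-01 -1.755e+02] F [ 0.26  0.02 -0.92] gap 59.8 grip 0.0 | shift [ 0.787 -2.195  0.021] turn [-0.001  0.002 -0.1  ]
```

```bash

python3 -m jog '0.157 -0.439 0 0 0 0 -0.4;0.157 -0.439 0 0 0 0 -0.4;0.157 -0.439 0 0 0 0 -0.4;0.157 -0.439 0 0 0 0 -0.4;0.157 -0.439 0 0 0 -0.1 -0.4'
python3 -m jog '0 0 0 0 0 0 -0.4;0 0 0 0 0 0 -0.4'
python3 - <<'E'
from h import *
to(520,-222,204,190.5)
d=snapshot("side");s=snapshot("top")
f=lambda s,u,v:np.clip(crop(s,u,v,30,6)*1.6,0,255).astype(np.uint8)
cv2.imwrite("pics/g4.png",np.hstack([f(s,281,189),f(d,311,212)]))
E
```

```text
time: 10.55
tool_pos: [518.8, -223.0, 348.7]
tcp_rot: [179.9, -0.1, -169.4]
ft_force: [0.6, 0.2, -0.4]
finger_gap: 59.7
grip_force: 0.0
time: 10.8
tool_pos: [519.5, -221.6, 349.2]
tcp_rot: [179.9, -0.1, -169.6]
ft_force: [-0.0, 0.1, 0.1]
finger_gap: 59.4
grip_force: 0.0
t 10.8 pos [ 519.5 -221.6  349.2] [ 1.799e+02 -1.000e-01 -1.696e+02] F [-0.    0.08  0.1 ] gap 59.4 grip 0.0 | shift [-0.006 -0.008  1.452] turn [ 0.002 -0.002 -0.002]
```

View pics/g4.png

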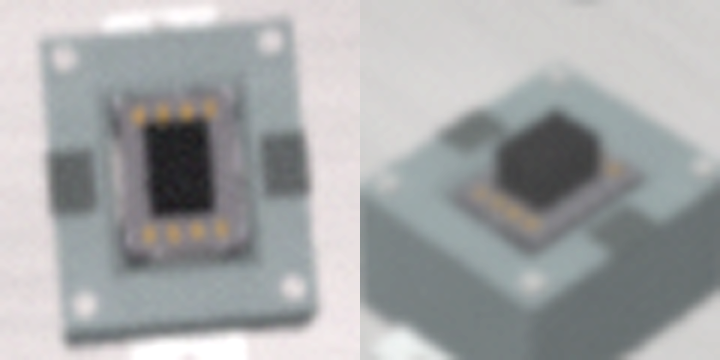

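The module sits level and centred in the mouth (block at top-view pixel ≈(281,187)). Now the pusher.

```bash

python3 -m jog '-0.006 -0.008 0.4 0 0 0 -0.4;0 0 0.4 0 0 0 -0.4;0 0 0.4 0 0 0 -0.4;0 0 0.2 0 0 0 -0.4;0 0 0.05 0 0 0 -0.4'
python3 -m jog '0 0 0 0 0 0 0;0 0 0 0 0 0 0.2;0 0 0 0 0 0 0.5;0 0 0 0 0 0 0.8;0 0 0 0 0 0 0.8' 60
python3 -m jog '0 0 0 0 0 0 0.8;0 0 0 0 0 0 0.8'
python3 - <<'E'
from h import *
to(520,-222,204,190.5)
s=snapshot("top")
c=[];g=cv2.resize(s["img"],None,fx=6,fy=6,interpolation=cv2.INTER_CUBIC).mean(2)
sub=g[170*6:205*6,265*6:297*6]
m=(sub<38).astype(np.uint8);k=max(cv2.findContours(m,0,1)[0],key=cv2.contourArea);r=cv2.minAreaRect(k);print(r)
u,v=(np.array(r[0])+.5)/6-.5+[265,170];print(u,v,onz(s,u,v,70))
E
```

```text
time: 11.52
tool_pos: [520.5, -221.7, 204.5]
tcp_rot: [179.9, -0.1, -169.5]
ft_force: [0.5, -0.6, 0.6]
finger_gap: 59.8
grip_force: 0.0
time: 12.15
tool_pos: [521.4, -223.0, 207.4]
tcp_rot: [-179.9, 0.1, -169.5]
ft_force: [-0.9, 1.0, 6.7]
finger_gap: 23.3
grip_force: 59.2
time: 12.4
tool_pos: [521.4, -223.0, 207.4]
tcp_rot: [-179.9, 0.1, -169.5]
ft_force: [-0.1, 1.4, 6.6]
finger_gap: 23.7
grip_force: 59.2
t 12.4 pos [ 521.4 -223.   207.4] [-1.799e+02  1.000e-01 -1.695e+02] F [-0.13  1.35  6.62] gap 23.7 grip 59.2 | shift [0.012 0.013 0.034] turn [-0.002  0.002 -0.   ]
((94.88638305664062, 101.90470886230469), (88.74693298339844, 58.72187805175781), 84.98688507080078)
280.3977305094401 186.56745147705078 [579.25242369   4.86492103  70.        ]
```

```bash

python3 -m jog '0 0 -0.1 0 0 0 0.8;0 0 -0.35 0 0 0 0.8;0 0 -0.4 0 0 0 0.8;0 0 -0.4 0 0 0 0.8;0 0 0 0 0 0 0.8' 60
python3 -m jog '0 0 0 0 0 0 0.8;0 0 0 0 0 0 0.8'
python3 -c "
from h import *
to(581,3,330,190.5)"
```

```text
time: 13.08
tool_pos: [521.8, -223.3, 335.6]
tcp_rot: [-179.7, 0.3, -169.5]
ft_force: [-0.2, 0.5, -2.0]
finger_gap: 23.3
grip_force: 58.9
time: 13.32
tool_pos: [520.0, -222.3, 328.7]
tcp_rot: [179.9, -0.2, -169.5]
ft_force: [-0.5, 1.0, -2.2]
finger_gap: 23.6
grip_force: 58.9
t 13.325 pos [ 520.  -222.3  328.7] [ 179.9   -0.2 -169.5] F [-0.47  0.98 -2.18] gap 23.6 grip 58.9 | shift [-1.01   2.104 -0.011] turn [ 0.002 -0.003 -0.   ]
```

```bash

python3 -m jog '-0.168 0.351 0 0 0 0 0.8;-0.168 0.351 0 0 0 0 0.8;-0.168 0.351 0 0 0 0 0.8;-0.168 0.351 0 0 0 0 0.8;-0.168 0.351 0 0 0 0 0.8'
python3 -m jog '-0.168 0.351 0 0 0 0 0.8;0 0 0 0 0 0 0.8;0 0 0 0 0 0 0.8;0 0 0.2 0 0 0 0.8;0 0 0 0 0 0 0.8'
python3 -m jog '0 0 0.15 0 0 0 0.8;0 0 0 0 0 0 0.8'
python3 - <<'E'
from h import *
to(581,3,285,190.5)
d=snapshot("side");s=snapshot("top")
f=lambda s,u,v:np.clip(crop(s,u,v,30,6)*1.6,0,255).astype(np.uint8)
cv2.imwrite("pics/g5.png",np.hstack([f(s,281,189),f(d,311,205)]))
E
```

```text
time: 13.95
tool_pos: [571.0, -33.4, 329.0]
tcp_rot: [179.9, -0.1, -169.5]
ft_force: [-0.1, -0.1, -1.8]
finger_gap: 23.3
grip_force: 59.2
time: 14.58
tool_pos: [580.2, 2.0, 307.4]
tcp_rot: [179.9, -0.3, -169.6]
ft_force: [0.2, -0.6, -2.0]
finger_gap: 23.0
grip_force: 59.2
time: 14.82
tool_pos: [580.7, 2.6, 293.7]
tcp_rot: [180.0, -0.2, -169.5]
ft_force: [-0.1, 0.3, -1.5]
finger_gap: 23.5
grip_force: 59.2
t 14.825 pos [580.7   2.6 293.7] [ 180.    -0.2 -169.5] F [-0.06  0.34 -1.53] gap 23.5 grip 59.2 | shift [-0.004  0.004  0.087] turn [ 0.001 -0.003 -0.001]
```

View pics/g5.png

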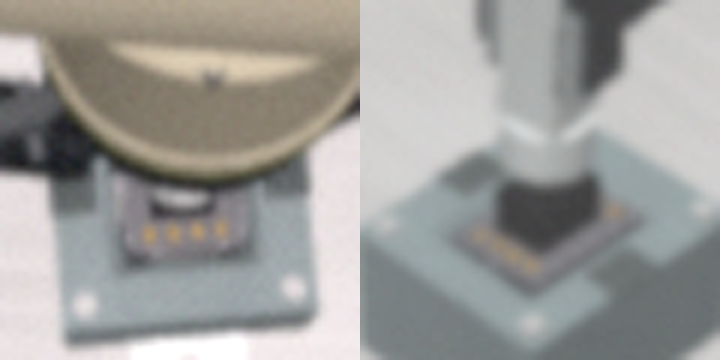

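```bash
python3 - <<'E'
from h import *
d=snapshot("side");s=snapshot("top")
print("foot -x edge",onz(s,251+185/6-.4,159+214/6-.4,86))
f=lambda u,v,z:onz(d,281+(u-360)/6-.4,175+v/6-.4,z)
print("foot axis proj for (580,3,86)",proj(d,(580,3,86)),"seen bottom L/R",281+138/6-.4,281+230/6-.4,"bottom v",175+187/6-.4)
print("front lowest of foot expected", [proj(d,(580+16*np.cos(a),3+16*np.sin(a),86)) for a in np.radians([232,-37.4+180+0,-37.4])])
E
```

```text
foot -x edge [561.45857746   3.47387067  86.        ]
foot axis proj for (580,3,86) (np.float64(311.4524920005566), np.float64(199.81316755611172)) seen bottom L/R 303.6 318.93333333333334 bottom v 205.76666666666665
front lowest of foot expected [(np.float64(311.90646127503635), np.float64(204.8900206969356)), (np.float64(303.54722387616675), np.float64(200.04574035195418)), (np.float64(319.353350153767), np.float64(199.58072450151406))]
```

```bash

python3 -m jog '-0.016 0.005 0.05 0 0 0 0.8;0 0 0.05 0 0 0 0.8;0 0 0 0 0 0 0.8'
python3 -m jog '0 0 0.01 0 0 0 0.8;0 0 0.01 0 0 0 0.8;0 0 0.01 0 0 0 0.8;0 0 0 0 0 0 0.8'
```

```text
time: 15.4
tool_pos: [582.6, 3.6, 284.9]
tcp_rot: [180.0, -0.1, -169.5]
ft_force: [0.7, 0.0, -1.9]
finger_gap: 22.8
grip_force: 59.2
time: 15.9
tool_pos: [582.9, 3.6, 282.6]
tcp_rot: [-180.0, -0.0, -169.5]
ft_force: [-0.4, -0.3, -1.4]
finger_gap: 23.2
grip_force: 59.2
```

```bash

python3 -m jog '0 0 0.01 0 0 0 0.8;0 0 0.01 0 0 0 0.8;0 0 0 0 0 0 0.8'
python3 -m jog '0 0 0.01 0 0 0 0.8;0 0 0.01 0 0 0 0.8;0 0 0 0 0 0 0.8'
```

```text
time: 16.27
tool_pos: [582.9, 3.6, 280.6]
tcp_rot: [180.0, -0.0, -169.5]
ft_force: [1.0, -0.1, -1.5]
finger_gap: 23.1
grip_force: 59.2
time: 16.65
tool_pos: [583.0, 3.6, 278.7]
tcp_rot: [-180.0, 0.0, -169.5]
ft_force: [0.7, -0.2, -0.8]
finger_gap: 23.3
grip_force: 59.3
```

```bash

python3 -m jog '0 0 0.01 0 0 0 0.8;0 0 0.01 0 0 0 0.8;0 0 0 0 0 0 0.8'
python3 -m jog '0 0 0.01 0 0 0 0.8;0 0 0.01 0 0 0 0.8;0 0 0 0 0 0 0.8'
```

```text
time: 17.02
tool_pos: [583.1, 3.6, 276.9]
tcp_rot: [-180.0, 0.0, -169.5]
ft_force: [0.1, -0.2, 1.0]
finger_gap: 23.5
grip_force: 59.5
time: 17.4
tool_pos: [582.6, 3.6, 274.0]
tcp_rot: [180.0, -0.1, -169.5]
ft_force: [0.1, -0.1, -2.1]
finger_gap: 23.3
grip_force: 59.4
```

```bash

python3 -m jog '0 0 0.01 0 0 0 0.8;0 0 0.01 0 0 0 0.8;0 0 0 0 0 0 0.8'
python3 -m jog '0 0 0.01 0 0 0 0.8;0 0 0 0 0 0 0.8'
```

```text
time: 17.77
tool_pos: [582.9, 3.6, 272.6]
tcp_rot: [180.0, -0.0, -169.5]
ft_force: [-0.4, -0.4, -2.1]
finger_gap: 23.3
grip_force: 59.4
time: 18.02
tool_pos: [583.0, 3.6, 271.7]
tcp_rot: [-180.0, 0.0, -169.5]
ft_force: [-0.1, -0.1, -1.3]
finger_gap: 23.5
grip_force: 59.4
```

```bash

python3 -m jog '0 0 0.01 0 0 0 0.8;0 0 0 0 0 0 0.8'|grep -A9 pos
python3 -m jog '0 0 0.01 0 0 0 0.8;0 0 0 0 0 0 0.8'|grep -E 'pos|ft'
```

```text
tool_pos: [582.9, 3.6, 270.7]
tcp_rot: [-180.0, 0.0, -169.5]
ft_force: [0.4, -0.4, -1.6]
finger_gap: 23.6
grip_force: 59.4
tool_pos: [583.0, 3.6, 269.8]
ft_force: [-1.0, -0.2, 0.1]
```

```bash

python3 -m jog '0 0 0.01 0 0 0 0.8;0 0 0 0 0 0 0.8'|grep -E 'pos|ft'
python3 -m jog '0 0 0.01 0 0 0 0.8;0 0 0 0 0 0 0.8'|grep -E 'pos|ft'
```

```text
tool_pos: [583.1, 3.6, 268.9]
ft_force: [-0.4, -0.7, 2.4]
tool_pos: [583.1, 3.6, 267.9]
ft_force: [-0.4, -0.6, 2.9]
```

```bash

python3 -m jog '0 0 0.01 0 0 0 0.8;0 0 0 0 0 0 0.8'|grep -E 'pos|ft'
python3 -m jog '0 0 0.01 0 0 0 0.8;0 0 0 0 0 0 0.8'|grep -E 'pos|ft'
```

```text
tool_pos: [582.7, 3.6, 266.3]
ft_force: [-1.3, 0.1, 2.0]
tool_pos: [582.6, 3.6, 264.9]
ft_force: [0.4, -0.7, -1.7]
```

```bash

python3 -m jog '0 0 0.01 0 0 0 0.8;0 0 0 0 0 0 0.8'|grep -E 'pos|ft'
python3 -m jog '0 0 0.01 0 0 0 0.8;0 0 0 0 0 0 0.8'|grep -E 'pos|ft'
```

```text
tool_pos: [582.8, 3.6, 264.3]
ft_force: [-0.1, 1.2, -1.4]
tool_pos: [583.0, 3.6, 263.7]
ft_force: [0.2, -1.1, -1.3]
```

```bash

python3 -m jog '0 0 0.01 0 0 0 0.8;0 0 0 0 0 0 0.8'|grep -E 'pos|ft'
python3 -m jog '0 0 0.01 0 0 0 0.8;0 0 0 0 0 0 0.8'|grep -E 'pos|ft'
```

```text
tool_pos: [583.1, 3.6, 262.9]
ft_force: [0.5, 0.7, -1.1]
tool_pos: [583.1, 3.6, 261.8]
ft_force: [2.1, 0.1, 0.0]
```

```bash

python3 -m jog '0 0 0.01 0 0 0 0.8;0 0 0 0 0 0 0.8'|grep -E 'pos|ft'
python3 -m jog '0 0 0.01 0 0 0 0.8;0 0 0 0 0 0 0.8'|grep -E 'pos|ft'
```

```text
tool_pos: [583.1, 3.6, 260.9]
ft_force: [1.4, 0.3, 0.8]
tool_pos: [583.2, 3.6, 260.6]
ft_force: [-0.7, 0.8, 7.7]
```

```bash

python3 -m jog '0 0 0.007 0 0 0 0.8;0 0 0 0 0 0 0.8'|grep -E 'pos|ft'
```

```text
tool_pos: [583.2, 3.6, 260.2]
ft_force: [-1.4, -0.3, 9.1]
```

```bash

python3 -m jog '0 0 0.004 0 0 0 0.8;0 0 0 0 0 0 0.8;0 0 0 0 0 0 0.8'|grep -E 'pos|ft'; python3 -c "
from h import *
to(583,3.6,260)"
```

```text
tool_pos: [583.2, 3.6, 260.1]
ft_force: [-3.3, -0.3, 10.8]
t 21.65 pos [583.2   3.6 260.1] [-1.800e+02  1.000e-01 -1.695e+02] F [-3.29 -0.28 10.81] gap 23.3 grip 60.8 | shift [0.002 0.    0.001] turn [0. 0. 0.]
```

```bash

python3 -m jog '0 0 0.003 0 0 0 0.8;0 0 0 0 0 0 0.8;0 0 0 0 0 0 0.8'|grep -E 'pos|ft'
```

```text
tool_pos: [583.3, 3.6, 260.0]
ft_force: [-3.3, 1.3, 11.2]
```

```bash

python3 -m jog '0 0 0.002 0 0 0 0.8;0 0 0 0 0 0 0.8;0 0 0 0 0 0 0.8'|grep -E 'pos|ft'
```

```text
tool_pos: [583.3, 3.6, 259.9]
ft_force: [-2.7, 0.6, 12.6]
```

About 14 N was felt on the pad, at the expected depth. Lifting off, carrying the pusher back over its old place, and looking.

```bash

python3 -m jog '0 0 -0.03 0 0 0 0.8;0 0 -0.1 0 0 0 0.8;0 0 -0.3 0 0 0 0.8;0 0 -0.3 0 0 0 0.8;0 0 0 0 0 0 0.8'
python3 -m jog '0.168 -0.351 0 0 0 0 0.8;0.168 -0.351 0 0 0 0 0.8;0.168 -0.351 0 0 0 0 0.8;0.168 -0.351 0 0 0 0 0.8;0.168 -0.351 0 0 0 0 0.8'
python3 -m jog '0.168 -0.351 0 0 0 0 0.8;0 0 0 0 0 0 0.8;0 0 0 0 0 0 0.8'
python3 - <<'E'
from h import *
to(520,-222,212,190.5)
d=snapshot("side");s=snapshot("top")
f=lambda s,u,v:np.clip(crop(s,u,v,22,9)*1.6,0,255).astype(np.uint8)
cv2.imwrite("pics/g6.png",np.hstack([f(s,281,189),f(d,311,216)]))
E
```

```text
time: 23.02
tool_pos: [583.8, 3.5, 334.1]
tcp_rot: [-179.9, 0.3, -169.5]
ft_force: [0.1, 0.4, -2.1]
finger_gap: 23.2
grip_force: 59.4
time: 23.65
tool_pos: [531.2, -185.2, 329.2]
tcp_rot: [179.9, -0.1, -169.5]
ft_force: [0.0, 0.5, -1.7]
finger_gap: 23.7
grip_force: 59.2
time: 24.02
tool_pos: [521.8, -221.4, 329.8]
tcp_rot: [179.9, -0.1, -169.6]
ft_force: [-0.0, 0.4, -0.5]
finger_gap: 23.7
grip_force: 59.6
t 24.025 pos [ 521.8 -221.4  329.8] [ 1.799e+02 -1.000e-01 -1.696e+02] F [-0.05  0.43 -0.5 ] gap 23.7 grip 59.6 | shift [ 0.017 -0.004  1.178] turn [ 0.002 -0.001 -0.001]
```

View pics/g6.png

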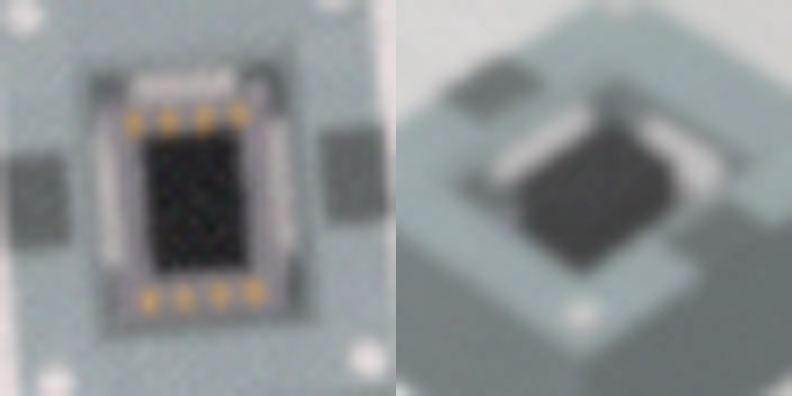

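```bash
python3 - <<'E'
from h import *
s=snapshot("top")["img"].astype(int);e=cv2.imread("pics/top0.png")[:,:,::-1].astype(int)
for v in range(170,210):print(v,"empty",e[v,277:286].mean(0).round(), "now",s[v,277:286].mean(0).round())
E
```

```text
170 empty [91. 96. 98.] now [ 95. 101. 102.]
171 empty [89. 94. 96.] now [ 94.  99. 101.]
172 empty [87. 91. 93.] now [91. 95. 97.]
173 empty [84. 88. 89.] now [89. 93. 94.]
174 empty [88. 89. 90.] now [93. 94. 94.]
175 empty [98. 96. 96.] now [103. 101. 101.]
176 empty [100.  97.  97.] now [109. 105. 106.]
177 empty [83. 80. 81.] now [103. 100. 100.]
178 empty [51. 49. 50.] now [95. 90. 87.]
179 empty [28. 28. 28.] now [98. 87. 77.]
180 empty [23. 22. 23.] now [93. 81. 67.]
181 empty [22. 22. 21.] now [69. 61. 53.]
182 empty [23. 22. 22.] now [41. 39. 36.]
183 empty [22. 22. 22.] now [28. 27. 29.]
184 empty [23. 23. 23.] now [27. 26. 28.]
185 empty [22. 22. 21.] now [26. 24. 27.]
186 empty [23. 23. 23.] now [26. 25. 28.]
187 empty [22. 22. 22.] now [25. 25. 27.]
188 empty [22. 22. 21.] now [24. 24. 26.]
189 empty [22. 21. 21.] now [25. 25. 26.]
190 empty [21. 21. 20.] now [25. 25. 26.]
191 empty [21. 22. 21.] now [25. 25. 26.]
192 empty [22. 22. 21.] now [26. 25. 26.]
193 empty [22. 22. 22.] now [25. 25. 26.]
194 empty [23. 22. 22.] now [26. 25. 26.]
195 empty [20. 21. 20.] now [25. 24. 26.]
196 empty [23. 22. 22.] now [37. 35. 37.]
197 empty [22. 21. 21.] now [64. 61. 63.]
198 empty [22. 22. 22.] now [85. 79. 77.]
199 empty [28. 28. 28.] now [96. 86. 78.]
200 empty [44. 43. 44.] now [95. 85. 76.]
201 empty [62. 61. 61.] now [85. 80. 76.]
202 empty [70. 71. 73.] now [77. 77. 77.]
203 empty [76. 80. 81.] now [80. 83. 85.]
204 empty [84. 89. 91.] now [89. 94. 96.]
205 empty [91. 96. 97.] now [ 95. 100. 102.]
206 empty [92. 97. 99.] now [ 97. 103. 104.]
207 empty [ 93.  98. 100.] now [ 98. 104. 106.]
208 empty [ 93.  98. 100.] now [ 98. 104. 105.]
209 empty [ 93.  98. 100.] now [ 98. 104. 105.]
```

The module is home: the block top is at rim level, both rows of contacts show evenly, and the +x catch stands over the plate. Now I'll stand the pusher down.

```bash

python3 -m jog '0.017 0 0.35 0 0 0 0.8;0 0 0.35 0 0 0 0.8;0 0 0.3 0 0 0 0.8;0 0 0.15 0 0 0 0.8;0 0 0 0 0 0 0.8'
python3 -m jog '0 0 0.02 0 0 0 0.8;0 0 0.01 0 0 0 0.8;0 0 0 0 0 0 0.8;0 0 0 0 0 0 0.8'
python3 -m jog '0 0 0.01 0 0 0 0.8;0 0 0 0 0 0 0.8;0 0 0 0 0 0 0.8'
```

```text
time: 24.8
tool_pos: [520.2, -221.4, 215.1]
tcp_rot: [179.9, -0.1, -169.5]
ft_force: [0.1, 0.1, -1.2]
finger_gap: 23.2
grip_force: 59.6
time: 25.3
tool_pos: [520.6, -222.2, 213.5]
tcp_rot: [-180.0, 0.0, -169.5]
ft_force: [-0.8, -0.7, -3.0]
finger_gap: 23.1
grip_force: 59.6
time: 25.68
tool_pos: [520.4, -222.1, 212.0]
tcp_rot: [180.0, -0.0, -169.5]
ft_force: [-0.2, 0.0, -1.4]
finger_gap: 23.1
grip_force: 59.6
```

```bash

python3 -m jog '0 0 0.015 0 0 0 0.8;0 0 0.015 0 0 0 0.8;0 0 0 0 0 0 0.8;0 0 0 0 0 0 0.8'|grep -E 'pos|ft'
python3 -m jog '0 0 0.01 0 0 0 0.8;0 0 0 0 0 0 0.8;0 0 0 0 0 0 0.8'|grep -E 'pos|ft'
```

```text
tool_pos: [520.4, -222.1, 209.0]
ft_force: [-0.8, 0.0, -3.1]
tool_pos: [520.5, -222.1, 208.1]
ft_force: [-0.2, -0.0, -1.7]
```

```bash

python3 -m jog '0 0 0.01 0 0 0 0.8;0 0 0 0 0 0 0.8;0 0 0 0 0 0 0.8'|grep -E 'pos|ft'
python3 -m jog '0 0 0.01 0 0 0 0.8;0 0 0 0 0 0 0.8;0 0 0 0 0 0 0.8'|grep -E 'pos|ft'
```

```text
tool_pos: [520.6, -222.2, 207.4]
ft_force: [-1.7, 1.1, 2.6]
tool_pos: [520.7, -222.2, 207.4]
ft_force: [-5.0, 3.8, 11.7]
```

```bash

python3 -m jog '0 0 -0.01 0 0 0 0.8;0 0 0 0 0 0 0.8;0 0 0 0 0 0 0.3;0 0 0 0 0 0 0;0 0 0 0 0 0 -0.3'|grep -E 'pos|ft|gap'
python3 -m jog '0 0 0 0 0 0 -0.4;0 0 0 0 0 0 -0.4;0 0 -0.1 0 0 0 -0.4;0 0 -0.4 0 0 0 -0.4;0 0 -0.4 0 0 0 -0.4'|grep -E 'pos|ft|gap'
python3 -m jog '0 0 -0.4 0 0 0 -0.4;0.3 -0.3 -0.3 0 0 0 -0.4;0.3 -0.3 0 0 0 0 -0.4;0.3 -0.3 0 0 0 0 -0.4;0 0 0 0 0 0 -0.4'|grep -E 'pos|ft|gap'
python3 - <<'E'
from h import *
d=snapshot("side");s=snapshot("top")
f=lambda s,u,v,r:cv2.resize(np.clip(crop(s,u,v,r,9)*1.6,0,255).astype(np.uint8),(260,260))
cv2.imwrite("pics/g7.png",np.vstack([np.hstack([f(s,281,189,16),f(s,281,200,9),f(s,391,217,22)]),np.hstack([f(d,311,216,22),f(d,311,216,14),f(d,372,297,25)])]))
E
```

```text
tool_pos: [520.4, -222.2, 206.9]
ft_force: [0.1, 0.3, 0.6]
finger_gap: 55.7
tool_pos: [520.3, -222.0, 298.5]
ft_force: [-0.1, -0.6, 0.7]
finger_gap: 59.9
tool_pos: [446.8, -329.0, 368.1]
ft_force: [0.4, 0.5, -1.1]
finger_gap: 59.1
```

View pics/g7.png

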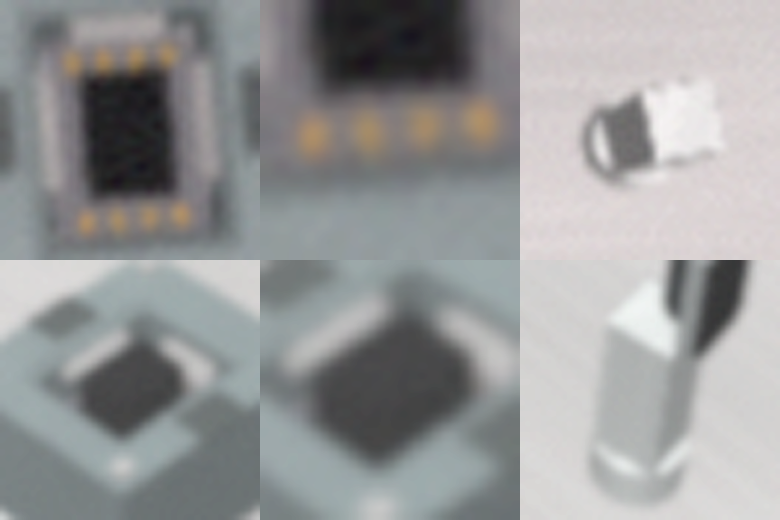

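The pusher stands upright at its old place, with the arm clear above it. The module is still level and deep in the pocket. Handing in.

```bash
python3 -c "
from bench import *
print(hand_in())"
```

```text
the job is handed in; nothing more can be done
None
```

I handed the job in without a verdict back: the module was pressed home with the pusher at about 14 N and stayed level in the pocket, and the pusher stands upright well clear of the housing; I could see the +x catch over the plate but not the -x one, so that catch is judged from the force and depth.

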